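Third hand: hold a plate-rack panel against its sprung stop

TASK

Pick up the longer of the two teak panels, set it on edge down in the slot of the teak assembly fixture, and slide it along the slot against the sprung steel stop plate. Push the plate back until its face is level with the two brass pins (a push of about 10 N), never bottoming the spring, and stay there: hold the panel in the fingers with that steady push for three seconds and finish still holding and pushing, so that a colleague can screw it down; leave the shorter panel and the kitchen things where they are.

Things in the scene. Friction and masses are not known exactly. Their poses are not given: they have to be found in the camera images.
- panel: the longer teak panel, 140 long x 18 thick x 80 mm high, about 0.13 to 0.25 kg, standing loose on its long edge on the worktop. Origin: centre of its underside (the middle of the 140 x 18 bottom edge). x along its length, y through its thickness, z up. Its two ends are alike, either may lead.
- fixture: teak assembly fixture fixed to the worktop: plank 290 (x) x 100 (y) x 12 mm thick; origin at the centre of its underside, x along the slot towards the stop plate, z up. A teak post (80 wide, top at z = 74 mm) stands behind the stop plate at x = 125 to 143 mm.
- slot (a point): middle of the slot's floor, at x = -30, y = 0, z = 12 mm of the fixture, axes alike. Two teak rails, 200 mm long and 16 thick, from fixture x = -130 to +70 mm, leave a slot 22 mm wide along x. They rise 24 mm above the floor; sloping steel lips on them flare the slot to about 37 mm at 36 mm above the floor. The slot is open above and at its -x end.
- pin (a point): top of one of the two upright brass gauge pins, 6 mm thick, at fixture x = 95, y = +40, z = 57 mm; the other stands at y = -40 mm
- stop_face (a point): upright steel stop plate, 5 thick (x) x 60 wide (y) x 56 mm high, across the +x end of the slot; it slides on the fixture along the fixture's x. This point: centre of the face that looks down the slot (to the fixture's -x), 42 mm above the worktop; axes as the fixture's. Unpressed, this face is at fixture x = 75 mm; pushed back level with the pins, at x = 95 mm.
- press_plate (a joint): how far the stop plate is pushed back along the fixture's +x, in m: 0 at rest, 0.020 level with the brass pins, 0.035 bottomed out. Spring of 500 N/m without preload: 0.020 is 10 N.
- short_panel: the shorter teak panel, 90 x 18 x 80 mm, also standing on edge; not to be used. Origin: centre of its underside, x along its length.
- rolling_board: square teak rolling board 220 x 220 x 28 mm; origin under its centre
- brush: red silicone pastry brush lying on the board, 190 x 34 x 12 mm; origin under its middle, x along it
- turner: stainless steel tava turner lying on the board, 220 x 80 x 9 mm; origin under its middle, x along it towards the blade
- enamel_plate0: lower of two stacked enamel plates, 190 mm across, 22 mm high; origin under its centre
- enamel_plate1: upper of the two stacked enamel plates, 190 mm across; origin under its centre
- tiffin: steel tiffin carrier of three tiers with clip handle, 130 mm across, 247 mm high; origin under its centre
- screw_jar: small glass jar with steel cap, 56 mm across, 75 mm high; origin under its centre
- screwdriver: screwdriver lying on the worktop, x along it towards the tip
Not all that is in view belongs to the job. Leave any blue or red look-alike of the panel alone.

How it is judged:
By the outcome, as a careful person would: the job done as asked, in the order asked, and still so for the second after the job is handed in, while the arm keeps its last pose, push and grip.
It also fails if it takes over 48 s, if anything falls off the work surface, if the arm or the gripper's body presses on something with over 40 N, if the wrist force passes 120 N, or if a joint passes its speed limit or range.

ROBOT

A 6-joint arm with a two-finger parallel gripper is mounted at the origin on the work surface. World frame = base frame: x ahead of the robot, y to its left, z up, the work surface at z = 0. Lengths are in m, angles in rad, forces in N, time in s.
With the tool pointing down it reaches from about 0.25 to 0.85 m from the base axis. Payload 12.5 kg.
Tool frame: the origin (TCP) lies midway between the tips of the shut fingers; the grasp point (between the pads) lies 19 mm behind it; z points along the fingers, y is the direction in which the jaws open and shut (so a half turn about z gives the same grasp; the last joint's range is limited). The gripper opens to 93 mm and grips with 3 to 60 N. Pads are 15 mm wide; open, the fingers measure 128 mm over their backs; the gripper's body (75 mm by 188 mm) begins 65 mm behind the grasp point.
Start: joints at [-1.358, 0.351, 1.652, -0, 1.139, -0.085], TCP at [0.161, -0.526, 0.18] pointing down, gripper open.
Joint ranges: [-2.75, 2.75], [-0.79, 2.1], [0.01, 2.65], [-1.57, 4.71], [0.07, 3.14], [-2.87, 2.87]. Speed limits (rad/s): [2.22, 2.22, 2.79, 3.14, 3.14, 3.14].

INTERFACE

Orientations are given as a rotation vector (axis times angle).
In Python, from bench import bot, vision, finish_job gives the robot as it stands.
- The arm moves only by the shell command python3 -m creep 'ROWS'. ROWS is JSON, a list of rows, each an object of numbers: "hand": the closure in counts, from 0 (fully open) to 255 (shut); "tx", "ty", "tz": the shift along the world's x, y, z in mm; "ax", "ay", "az": the turn, a rotation vector about the world's x, y, z in rad. A call has 1 to 10 rows; each row shifts and turns the pose as measured when the row begins; what a row does not reach is not made up. A row lasts 1/8 s, in which the tool goes at most 62.5 mm and 10.7 degrees, less where a joint would pass 70% of its speed; a pose out of reach is approached as far as the arm can. A call is refused whole if a number of a shift passes 62.5 or a number of a turn 0.188, either way. A call with a gripper value outside its range is refused whole. The fingers move at their own pace and stop on an object; the grip force is fixed at half the most. Time passes only in rows, so rows that do not move let the fingers close. It gives the time, the measured TCP pose, the force and the opening at its end, in the units of the state.
- bot.state(): the state, without advancing time (a new reading comes with each control period).
- vision.read_camera(name): name is "scene" or "top" or "wrist"; returns the picture (480x640x3 uint8, red, green, blue); there is no depth.
- vision.camera_info(name): a dict with "intrinsics" (3x3 intrinsics, pixels), "R" (3x3) and "t" (3): a world point X has camera coordinates R X + t. Camera axes: x right, y down, z forward; pixel columns grow to the right and rows downward; lengths in m; the calibration is good to about 2 mm. A picture is of the moment at which its call begins: read the wrist's pose just before it. camera_info takes no time and is no camera call; for the wrist camera it gives the pose at the moment of the call.
- finish_job(): hands the job in, once; it reports no verdict.
The state is a dict: "time": time; "qpos": joint angles; "joint_velocities": joint speeds; "tau": joint torques, N m; "ee_pos": TCP position; "ee_rot": TCP orientation; "ft_force": force on the tool from outside, world axes, zero at the start; "ft_torque": the same for the moment, N m; "finger_gap": finger opening in m.
Only numpy, scipy, OpenCV 4.12 (cv2) and the standard library are available. Lean on these libraries where they do the work, as an engineer would, in place of code of your own. Each camera call takes 0.05 s, during which the arm holds its last target. There are 200 camera calls.

## Working session

There is one attempt and no reset: what is moved stays moved. The work goes in short steps, Python scripts to look and compute and a shell command to move; the robot and the scene stay as the last step left them, time stands still between calls to the robot, and variables do not carry over. Pictures are saved under pics/ and viewed, about 8 in all and at most 12, crops included, and the job is handed in when it is done.

```bash
mkdir -p pics && cat > h.py <<'E'
import numpy as np, cv2
from bench import bot, vision, finish_job
def snap(n,f):
    c=vision.camera_info(n); im=vision.read_camera(n); cv2.imwrite(f'pics/{f}.png',im[:,:,::-1]); np.savez(f'pics/{f}.npz',im=im,K=c['intrinsics'],R=c['R'],t=c['t'])
    return im
def cast(f,uv,z):
    d=np.load(f'pics/{f}.npz'); K,R,t=np.array(d['K']),np.array(d['R']),np.array(d['t'])
    uv=np.atleast_2d(uv).astype(float); C=-R.T@t
    D=(R.T@np.linalg.inv(K)@np.c_[uv,np.ones(len(uv))].T).T
    return C+D*((z-C[2])/D[:,2])[:,None]
def proj(f,X):
    d=np.load(f'pics/{f}.npz'); p=np.atleast_2d(X)@np.array(d['R']).T+np.array(d['t']); p=p@np.array(d['K']).T
    return p[:,:2]/p[:,2:]
E
python3 - <<'E'
from h import *
snap('top','top0'); snap('scene','scene0')
for f in('top0','scene0'):
    d=np.load(f'pics/{f}.npz'); print(f,-d['R'].T@d['t'],d['R'][2],d['K'][0,0])
s=bot.state(); print(s)
E
```

```text
top0 [ 0.32822805 -0.00418875  1.76301097] [ 0.12140697  0.01272768 -0.99252121] 532.4013631841457
scene0 [1.40636137 0.41835093 0.94646653] [-0.67497712 -0.32781647 -0.66101607] 498.332977381493
{'time': 0.1, 'qpos': array([-1.35762659e+00,  3.51162703e-01,  1.65232324e+00,  4.07465115e-06,
        1.13908211e+00, -8.45661617e-02]), 'joint_velocities': array([ 2.89885999e-03, -1.46997475e-03, -2.05836995e-03, -9.38871110e-04,
       -2.43983522e-05,  8.60513094e-04]), 'tau': array([ 7.21683609e-04, -4.98027778e+01, -2.85704201e+01,  7.00018974e-02,
        2.38907291e-02, -2.00876389e-05]), 'ee_pos': array([ 0.16132037, -0.52546938,  0.17918005]), 'ee_rot': array([-3.10588298e+00, -4.65809871e-01,  9.26231190e-05]), 'ft_force': array([0.03883091, 0.05758046, 0.05953355]), 'ft_torque': array([-0.02832083, -0.00657716,  0.00682397]), 'finger_gap': 0.09291603225147059}
```

View pics/top0.png

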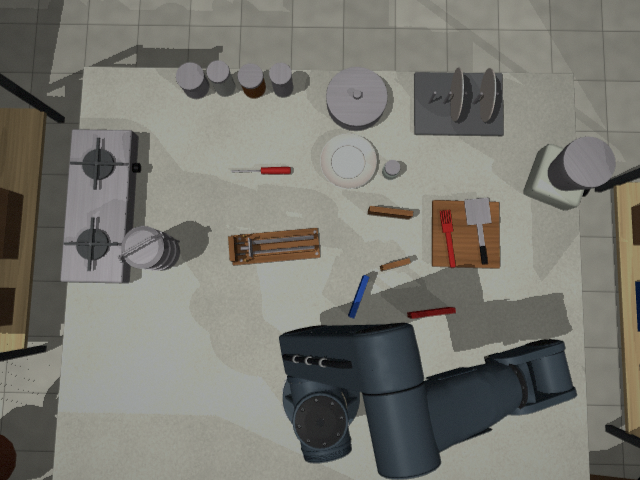

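View pics/scene0.png

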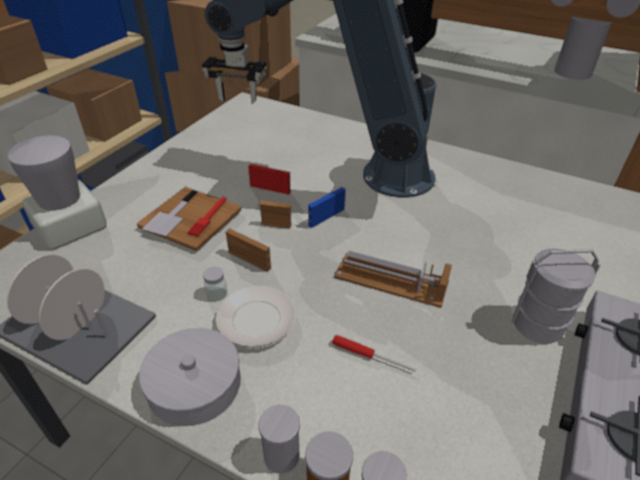

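The top view shows the long panel at about (392,211), the short panel at (398,264), and the fixture at (275,246) with its post at the left end, so its +x is roughly world +y. The blue and red look-alikes are at (358,297) and (431,312).

```bash
python3 - <<'E'
from h import *
d=np.load('pics/top0.npz'); im=d['im']
a=cv2.resize(im[215:280,220:330,::-1],None,fx=7,fy=7,interpolation=cv2.INTER_CUBIC)
b=cv2.resize(im[200:226,350:430,::-1],None,fx=9,fy=9,interpolation=cv2.INTER_CUBIC)
c=np.zeros((a.shape[0]+240,800,3),np.uint8)[:600]
a=a[:366]if 0 else cv2.resize(a,None,fx=5/7,fy=5/7); c=np.zeros((a.shape[0]+b.shape[0],800,3),np.uint8); c[:a.shape[0],:a.shape[1]]=a; c[a.shape[0]:,:b.shape[1]]=b
cv2.imwrite('pics/crop1.png',c); print(c.shape,a.shape)
hsv=cv2.cvtColor(im,cv2.COLOR_RGB2HSV)
m=((hsv[...,0]>5)&(hsv[...,0]<20)&(hsv[...,1]>100)).astype(np.uint8)
n,l,st,ce=cv2.connectedComponentsWithStats(m)
for i in range(1,n):
    if st[i,4]>60 and 200<ce[i][0]<430 and 190<ce[i][1]<290:
        r=cv2.minAreaRect(np.argwhere(l==i)[:,::-1].astype(np.float32)); bx=cv2.boxPoints(r)
        print(st[i],ce[i],r); print(bx.round(1).tolist()); 
        for z in(0,.012,.08): print(z,cast('top0',bx,z)[:,:2].round(3).tolist())
E
```

```text
(559, 800, 3) (325, 550, 3)
[368 206  45  13 357] [389.84033613 211.93557423] ((390.0615234375, 211.98741149902344), (44.28230667114258, 8.141590118408203), 6.842772960662842)
[[367.6000061035156, 213.39999389648438], [368.6000061035156, 205.3000030517578], [412.5, 210.60000610351562], [411.6000061035156, 218.6999969482422]]
0 [[0.597, -0.145], [0.625, -0.148], [0.609, -0.295], [0.582, -0.292]]
0.012 [[0.595, -0.144], [0.623, -0.147], [0.607, -0.293], [0.58, -0.29]]
0.08 [[0.585, -0.139], [0.611, -0.142], [0.597, -0.282], [0.57, -0.279]]
[ 228  228   92   37 1965] [273.39033079 246.48346056] ((273.4631652832031, 246.0942840576172), (29.60518455505371, 89.9925308227539), 84.80557250976562)
[[227.3000030517578, 235.39999389648438], [316.8999938964844, 227.3000030517578], [319.6000061035156, 256.79998779296875], [230.0, 264.8999938964844]]
0 [[0.514, 0.322], [0.547, 0.023], [0.449, 0.012], [0.416, 0.309]]
0.012 [[0.513, 0.32], [0.546, 0.023], [0.448, 0.012], [0.416, 0.307]]
0.08 [[0.506, 0.307], [0.537, 0.022], [0.443, 0.012], [0.412, 0.295]]
[380 258  30  12 162] [394.74074074 263.98148148] ((394.6269226074219, 263.9653625488281), (5.525465488433838, 30.34620475769043), 74.74488067626953)
[[379.29998779296875, 265.29998779296875], [408.5, 257.29998779296875], [410.0, 262.6000061035156], [380.70001220703125, 270.6000061035156]]
0 [[0.424, -0.185], [0.453, -0.282], [0.435, -0.287], [0.407, -0.19]]
0.012 [[0.424, -0.184], [0.452, -0.28], [0.434, -0.285], [0.406, -0.189]]
0.08 [[0.42, -0.177], [0.447, -0.269], [0.43, -0.274], [0.403, -0.182]]
```

View pics/crop1.png

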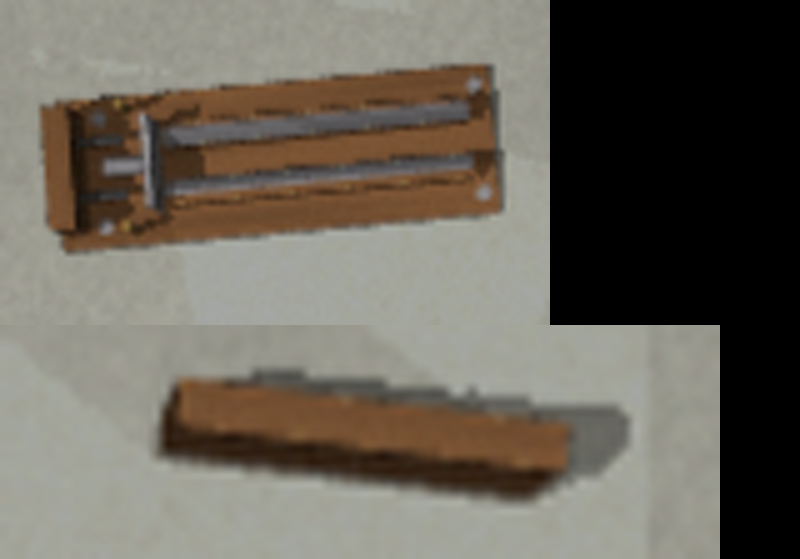

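The crop shows the panel's top face with corners near (178,380), (570,427), (568,470) and (170,428). The fixture plank corners are (67,250), (502,212) and (490,66), with the stop plate at about (150,165).

```bash
python3 - <<'E'
from h import *
p=np.array([(178,380),(570,427),(568,470),(172,428)],float); p[:,1]-=325; p=(p+.5)/9-.5+[350,200]
X=cast('top0',p,.08); print(X.round(4)); c=X.mean(0); u=(X[0]+X[3]-X[1]-X[2]); print('panel',c,np.degrees(np.arctan2(u[1],u[0])),np.linalg.norm(u)/2,np.linalg.norm(X[0]-X[3]),np.linalg.norm(X[1]-X[2]))
f=np.array([(67,250),(502,212),(490,66)],float); f=(f+.5)/5-.5+[220,215]
F=cast('top0',f,.012); print(F.round(4),np.linalg.norm(F[0]-F[1]),np.linalg.norm(F[2]-F[1]))
u=F[0]-F[1]; th=np.arctan2(u[1],u[0]); c=(F[0]+F[2])/2; print('fix',c,np.degrees(th))
# rails lips/plate checks
R=lambda q:c[:2]+np.array([[np.cos(th),-np.sin(th)],[np.sin(th),np.cos(th)]])@q
for q,z in(((75,-30),56),((75,30),56),((80,0),68),((95,40),57),((95,-40),57),((70,18),48),((70,-18),48),((-130,18),48),((-130,-18),48),((125,40),74),((125,-40),74),((143,40),74)):
  w=np.r_[R(np.array(q)/1000),z/1000]; pp=proj('top0',w)[0]; print(q,z,((pp+.5-[220,215])*5).round(), proj('scene0',w)[0].round())
s=np.load('pics/scene0.npz')['im'][235:310,325:460,::-1]; cv2.imwrite('pics/crop2.png',cv2.resize(s,None,fx=5.9,fy=5.9,interpolation=cv2.INTER_CUBIC))
E
```

```text
[[ 0.61   -0.1441  0.08  ]
 [ 0.5956 -0.2831  0.08  ]
 [ 0.5802 -0.2824  0.08  ]
 [ 0.5927 -0.1421  0.08  ]]
panel [ 0.59462686 -0.21295071  0.08      ] 84.50324562455403 0.1402761983788851 0.01740723486239374 0.015442147688041225
[[0.4168 0.2969 0.012 ]
 [0.4473 0.011  0.012 ]
 [0.544  0.0209 0.012 ]] 0.2874677576421958 0.09718414124754253
fix [0.48039981 0.15887464 0.012     ] 96.09050007273272
(75, -30) 56 [154. 116.] [417. 280.]
(75, 30) 56 [161. 209.] [422. 265.]
(80, 0) 68 [147. 161.] [422. 270.]
(95, 40) 57 [131. 227.] [431. 264.]
(95, -40) 57 [122. 103.] [424. 285.]
(70, 18) 48 [169. 190.] [419. 270.]
(70, -18) 48 [165. 135.] [416. 279.]
(-130, 18) 48 [477. 163.] [347. 250.]
(-130, -18) 48 [472. 108.] [342. 259.]
(125, 40) 74 [ 80. 229.] [443. 262.]
(125, -40) 74 [ 71. 105.] [437. 283.]
(143, 40) 74 [ 52. 232.] [450. 264.]
```

View pics/crop2.png

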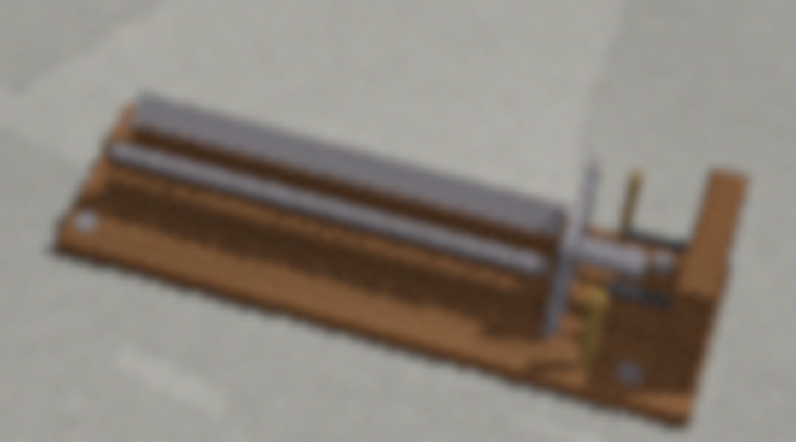

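The fixture projects well in both views: its centre is (0.480, 0.159) with +x at 96°. The panel is at (0.595, -0.213) with yaw 84.5°. I'll move above the panel and turn +67.5°.

```bash
python3 -m creep '[{"tx":30,"ty":22,"az":0.11},{"tx":44,"ty":32,"az":0.12},{"tx":44,"ty":32,"az":0.12},{"tx":44,"ty":32,"az":0.12},{"tx":44,"ty":32,"az":0.12},{"tx":44,"ty":32,"az":0.12},{"tx":44,"ty":32,"az":0.12},{"tx":44,"ty":32,"az":0.12},{"tx":44,"ty":32,"az":0.12},{"tx":30,"ty":20,"az":0.1}]'
cat >> h.py <<'E'
from scipy.spatial.transform import Rotation as Ro
def go(gx,gy,gyaw):
    s=bot.state(); r=Ro.from_rotvec(s['ee_rot']).as_matrix(); yaw=np.degrees(np.arctan2(r[1,0],r[0,0]))
    print('t',round(s['time'],2),'p',s['ee_pos'].round(4),'F',s['ft_force'].round(1),'T',s['ft_torque'].round(2),'gap',round(s['finger_gap'],4),'yaw',yaw.round(2),'z',r[:,2].round(4))
    tilt=np.cross(r[:,2],[0,0,-1]).round(3)
    print('shift mm',(1000*(np.array([gx,gy])-s['ee_pos'][:2])).round(1),'az',round(np.radians(gyaw-yaw),3),'tilt fix',tilt)
E
python3 -c "
from h import *
go(.5946,-.213,84.5)"
```

```text
t 0.1 p [ 0.1613 -0.5255  0.1792] F [0.  0.1 0.1] T [-0.03 -0.01  0.01] gap 0.0929 yaw 17.06 z [-2.e-04  1.e-03 -1.e+00]
shift mm [433.3 312.5] az 1.177 tilt fix [-0.001 -0.    -0.   ]invalid input
```

```bash
python3 -m creep '[{"hand":0,"tx":30,"ty":22,"tz":0,"ax":0,"ay":0,"az":0.11},{"hand":0,"tx":44,"ty":32,"tz":0,"ax":0,"ay":0,"az":0.12}]'; python3 -m creep --help | head -20
python3 -c "
from h import *
go(.5946,-.213,84.5)"
```

```text
time: 0.35
ee_pos: [0.2347, -0.4714, 0.1784]
ee_rot: [-3.03, -0.821, 0.001]
ft_force: [1.1, -0.8, -0.3]
finger_gap: 0.0927
t 0.35 p [ 0.2347 -0.4714  0.1784] F [ 1.1 -0.8 -0.3] T [-0.03 -0.02  0.05] gap 0.0927 yaw 30.32 z [-0.0011  0.0017 -1.    ]
shift mm [359.9 258.4] az 0.946 tilt fix [-0.002 -0.001 -0.   ]invalid input: not JSON, or not a number
```

All keys need to be present. Continuing.

```bash
python3 -m creep '[{"hand":0,"tx":45,"ty":32,"tz":0,"ax":0,"ay":0,"az":0.12},{"hand":0,"tx":45,"ty":32,"tz":0,"ax":0,"ay":0,"az":0.12},{"hand":0,"tx":45,"ty":32,"tz":0,"ax":0,"ay":0,"az":0.12},{"hand":0,"tx":45,"ty":32,"tz":0,"ax":0,"ay":0,"az":0.12},{"hand":0,"tx":45,"ty":32,"tz":0,"ax":0,"ay":0,"az":0.12},{"hand":0,"tx":45,"ty":32,"tz":0,"ax":0,"ay":0,"az":0.12},{"hand":0,"tx":40,"ty":30,"tz":0,"ax":0,"ay":0,"az":0.11},{"hand":0,"tx":40,"ty":30,"tz":0,"ax":0,"ay":0,"az":0.11},{"hand":0,"tx":0,"ty":0,"tz":0,"ax":0,"ay":0,"az":0}]'
python3 -c "
from h import *
go(.5946,-.213,84.5); snap('wrist','w1')"
```

```text
time: 1.48
ee_pos: [0.5958, -0.2064, 0.1758]
ee_rot: [-2.29, -2.144, 0.005]
ft_force: [-0.9, -0.6, -0.1]
finger_gap: 0.0929
t 1.48 p [ 0.5958 -0.2064  0.1758] F [-0.9 -0.6 -0.1] T [-0.05 -0.08 -0.03] gap 0.0929 yaw 86.21 z [-0.0055  0.0014 -1.    ]
shift mm [-1.2 -6.6] az -0.03 tilt fix [-0.001 -0.005 -0.   ]
```

View pics/w1.png

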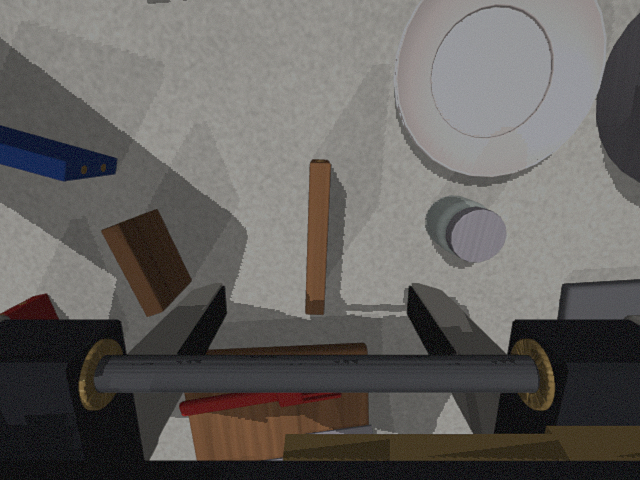

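The wrist view shows the panel at columns 306–330, rows 160–314. I'll check the corners against the estimate.

```bash
python3 - <<'E'
from h import *
d=np.load('pics/w1.npz'); print('cam',-d['R'].T@d['t'],d['R'][2])
im=d['im']; hsv=cv2.cvtColor(im,cv2.COLOR_RGB2HSV)
m=((hsv[...,0]>4)&(hsv[...,0]<20)&(hsv[...,1]>90)).astype(np.uint8); m[:150]=0;m[318:]=0;m[:,:290]=0;m[:,345:]=0
for r in(165,180,200,230,260,280,290,300,310):
    c=np.where(m[r])[0]; print(r,c.min(),c.max(),im[r,(c.min()+c.max())//2])
r=np.where(m.any(1))[0]; print(r.min(),r.max())
L=cast('w1',[[ (np.where(m[q])[0].min()+np.where(m[q])[0].max()+1)/2-.5,q] for q in(170,200,230,260,285)],.08); print(L.round(4)); v=L[0]-L[-1]; print(np.degrees(np.arctan2(v[1],v[0])))
print(cast('w1',[[319.5,160],[320,163],[315,293],[315,314]],.08).round(4))
W=[np.where(m[q])[0] for q in(200,260)]
print([np.linalg.norm(np.diff(cast('w1',[[w.min()-.5,q],[w.max()+.5,q]],.08),axis=0)) for w,q in zip(W,(200,260))])
E
```

```text
cam [ 0.60051104 -0.13114739  0.38110462] [-0.02374296 -0.27108105 -0.96226365]
165 310 330 [115  84  59]
180 310 329 [112  79  55]
200 309 328 [112  78  53]
230 308 327 [116  84  59]
260 307 325 [106  75  50]
280 307 324 [106  75  50]
290 306 324 [111  77  54]
300 306 323 [66 49 29]
310 306 322 [69 49 35]
160 314
[[ 0.6006 -0.1506  0.08  ]
 [ 0.5976 -0.1757  0.08  ]
 [ 0.595  -0.202   0.08  ]
 [ 0.5918 -0.2295  0.08  ]
 [ 0.5893 -0.2536  0.08  ]]
83.74233728163864
[[ 0.6007 -0.1425  0.08  ]
 [ 0.6009 -0.1449  0.08  ]
 [ 0.5887 -0.2615  0.08  ]
 [ 0.5873 -0.2828  0.08  ]]
[np.float64(0.017147691895084475), np.float64(0.017085840660656434)]
```

```bash
python3 -m creep '[{"hand":0,"tx":-1.5,"ty":-6.5,"tz":-20,"ax":0,"ay":-0.005,"az":-0.04},{"hand":0,"tx":0,"ty":0,"tz":-40,"ax":0,"ay":0,"az":0},{"hand":0,"tx":0,"ty":0,"tz":-30,"ax":0,"ay":0,"az":0},{"hand":0,"tx":0,"ty":0,"tz":0,"ax":0,"ay":0,"az":0}]'
python3 -c "
from h import *
go(.5943,-.2127,83.9)"
```

```text
time: 2.02
ee_pos: [0.5894, -0.2176, 0.0839]
ee_rot: [-2.347, -2.086, 0.001]
ft_force: [0.0, 0.6, -0.6]
finger_gap: 0.093
t 2.02 p [ 0.5894 -0.2176  0.0839] F [ 0.   0.6 -0.6] T [-0.06 -0.08 -0.03] gap 0.093 yaw 83.26 z [-1.9e-03  9.0e-04 -1.0e+00]
shift mm [4.9 4.9] az 0.011 tilt fix [-0.001 -0.002 -0.   ]
```

```bash
python3 -m creep '[{"hand":0,"tx":5,"ty":5,"tz":-5,"ax":0,"ay":0,"az":0.01},{"hand":0,"tx":0,"ty":0,"tz":0,"ax":0,"ay":0,"az":0}]'
python3 -m creep '[{"hand":0,"tx":0,"ty":0,"tz":-17,"ax":0,"ay":0,"az":0},{"hand":0,"tx":0,"ty":0,"tz":-17,"ax":0,"ay":0,"az":0},{"hand":0,"tx":0,"ty":0,"tz":0,"ax":0,"ay":0,"az":0}]'
python3 -c "
from h import *
go(.5943,-.2127,83.9)"
```

```text
time: 2.28
ee_pos: [0.595, -0.2135, 0.081]
ee_rot: [2.339, 2.097, 0.0]
ft_force: [0.2, 0.5, 0.2]
finger_gap: 0.093
time: 2.65
ee_pos: [0.5953, -0.2137, 0.0456]
ee_rot: [2.338, 2.096, 0.001]
ft_force: [1.1, 0.7, 0.3]
finger_gap: 0.093
t 2.65 p [ 0.5953 -0.2137  0.0456] F [1.1 0.7 0.3] T [-0.08 -0.06 -0.03] gap 0.093 yaw 83.77 z [ 1.6e-03 -9.0e-04 -1.0e+00]
shift mm [-1.  1.] az 0.002 tilt fix [0.001 0.002 0.   ]
```

```bash
python3 -m creep '[{"hand":255,"tx":-1,"ty":0,"tz":0,"ax":0,"ay":0,"az":0},{"hand":255,"tx":0,"ty":0,"tz":0,"ax":0,"ay":0,"az":0},{"hand":255,"tx":0,"ty":0,"tz":0,"ax":0,"ay":0,"az":0},{"hand":255,"tx":0,"ty":0,"tz":0,"ax":0,"ay":0,"az":0},{"hand":255,"tx":0,"ty":0,"tz":0,"ax":0,"ay":0,"az":0},{"hand":255,"tx":0,"ty":0,"tz":0,"ax":0,"ay":0,"az":0},{"hand":255,"tx":0,"ty":0,"tz":0,"ax":0,"ay":0,"az":0},{"hand":255,"tx":0,"ty":0,"tz":0,"ax":0,"ay":0,"az":0}]'
python3 -c "
from h import *
go(.5943,-.2127,83.9)"
```

```text
time: 3.65
ee_pos: [0.5949, -0.2139, 0.0466]
ee_rot: [2.337, 2.095, 0.002]
ft_force: [0.1, -0.3, -0.3]
finger_gap: 0.0174
t 3.65 p [ 0.5949 -0.2139  0.0466] F [ 0.1 -0.3 -0.3] T [-0.03 -0.06 -0.02] gap 0.0174 yaw 83.77 z [ 0.003  -0.0015 -1.    ]
shift mm [-0.6  1.2] az 0.002 tilt fix [0.001 0.003 0.   ]
```

```bash
python3 -m creep '[{"hand":255,"tx":0,"ty":0,"tz":12,"ax":0,"ay":0,"az":0},{"hand":255,"tx":0,"ty":0,"tz":25,"ax":0,"ay":0,"az":0},{"hand":255,"tx":0,"ty":0,"tz":30,"ax":0,"ay":0,"az":0},{"hand":255,"tx":0,"ty":0,"tz":20,"ax":0,"ay":0,"az":0},{"hand":255,"tx":0,"ty":0,"tz":0,"ax":0,"ay":0,"az":0}]'
python3 -c "
from h import *
go(.482,.144,96.1)"
```

```text
time: 4.28
ee_pos: [0.5951, -0.214, 0.1393]
ee_rot: [2.335, 2.094, 0.003]
ft_force: [-0.4, 0.6, 0.8]
finger_gap: 0.0003
t 4.28 p [ 0.5951 -0.214   0.1393] F [-0.4  0.6  0.8] T [-0.08 -0.11 -0.  ] gap 0.0003 yaw 83.77 z [ 0.0048 -0.0023 -1.    ]
shift mm [-113.1  358. ] az 0.215 tilt fix [0.002 0.005 0.   ]
```

The panel slipped out during the lift, since the gap is now 0. I'll look.

```bash
python3 -c "
from h import *
a=snap('wrist','w2')
b=snap('scene','s2')
c=np.hstack([cv2.resize(a,(400,300)),cv2.resize(b[150:330,180:420],(400,300))]); cv2.imwrite('pics/c3.png',c[:,:,::-1])"
```

```text
(no output)
```

View pics/c3.png

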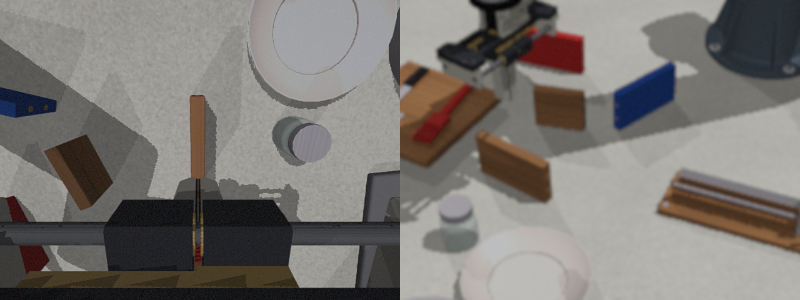

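The panel still stands in place. The fingers had probably only just arrived when I lifted. I'll re-measure and regrasp with a longer squeeze.

```bash
python3 - <<'E'
from h import *
im=np.load('pics/w2.npz')['im']; hsv=cv2.cvtColor(im,cv2.COLOR_RGB2HSV)
m=((hsv[...,0]>4)&(hsv[...,0]<20)&(hsv[...,1]>90)).astype(np.uint8); m[:140]=0;m[275:]=0;m[:,:290]=0;m[:,345:]=0
r=np.where(m.any(1))[0]; print(r.min(),r.max())
R=[165,200,230,260]; C=[(np.where(m[q])[0].min()+np.where(m[q])[0].max())/2 for q in R]
L=cast('w2',np.c_[C,R],.08); v=L[0]-L[-1]; print(L.round(4),np.degrees(np.arctan2(v[1],v[0])))
e=cast('w2',[[C[0],r.min()],[C[0],r.min()+5]],.08); print(e)
E
python3 -m creep '[{"hand":0,"tx":0,"ty":0,"tz":0,"ax":0,"ay":0,"az":0},{"hand":0,"tx":0,"ty":0,"tz":0,"ax":0,"ay":0,"az":0},{"hand":0,"tx":0,"ty":0,"tz":0,"ax":0,"ay":0,"az":0},{"hand":0,"tx":0,"ty":0,"tz":0,"ax":0,"ay":0,"az":0},{"hand":0,"tx":0,"ty":0,"tz":0,"ax":0,"ay":0,"az":0},{"hand":0,"tx":0,"ty":0,"tz":0,"ax":0,"ay":0,"az":0}]'
```

```text
152 274
[[ 0.6001 -0.1525  0.08  ]
 [ 0.5976 -0.1781  0.08  ]
 [ 0.595  -0.2012  0.08  ]
 [ 0.5927 -0.2254  0.08  ]] 84.2579904459845
[[ 0.60107395 -0.14331766  0.08      ]
 [ 0.60068378 -0.14681833  0.08      ]]
time: 5.12
ee_pos: [0.593, -0.2131, 0.1345]
ee_rot: [-2.338, -2.096, 0.002]
ft_force: [-0.4, 0.8, 1.1]
finger_gap: 0.0554
```

```bash
python3 -m creep '[{"hand":0,"tx":1,"ty":0,"tz":-30,"ax":0,"ay":0,"az":0},{"hand":0,"tx":0,"ty":0,"tz":-30,"ax":0,"ay":0,"az":0},{"hand":0,"tx":0,"ty":0,"tz":-29,"ax":0,"ay":0,"az":0},{"hand":0,"tx":0,"ty":0,"tz":0,"ax":0,"ay":0,"az":0}]'
python3 -c "
from h import *
go(.5943,-.213,84.2)"
```

```text
time: 5.62
ee_pos: [0.5945, -0.2133, 0.0442]
ee_rot: [2.339, 2.097, -0.0]
ft_force: [-0.2, 0.7, 0.3]
finger_gap: 0.092
t 5.62 p [ 0.5945 -0.2133  0.0442] F [-0.2  0.7  0.3] T [ 0.01 -0.03  0.02] gap 0.092 yaw 83.77 z [-0.e+00 -1.e-04 -1.e+00]
shift mm [-0.2  0.3] az 0.008 tilt fix [ 0. -0.  0.]
```

```bash
Z='' ; python3 -m creep '[{"hand":255,"tx":0,"ty":0,"tz":-1,"ax":0,"ay":0,"az":0.008},{"hand":255,"tx":0,"ty":0,"tz":0,"ax":0,"ay":0,"az":0},{"hand":255,"tx":0,"ty":0,"tz":0,"ax":0,"ay":0,"az":0},{"hand":255,"tx":0,"ty":0,"tz":0,"ax":0,"ay":0,"az":0},{"hand":255,"tx":0,"ty":0,"tz":0,"ax":0,"ay":0,"az":0},{"hand":255,"tx":0,"ty":0,"tz":0,"ax":0,"ay":0,"az":0},{"hand":255,"tx":0,"ty":0,"tz":0,"ax":0,"ay":0,"az":0},{"hand":255,"tx":0,"ty":0,"tz":0,"ax":0,"ay":0,"az":0},{"hand":255,"tx":0,"ty":0,"tz":0,"ax":0,"ay":0,"az":0},{"hand":255,"tx":0,"ty":0,"tz":0,"ax":0,"ay":0,"az":0}]'
python3 -m creep '[{"hand":255,"tx":0,"ty":0,"tz":0,"ax":0,"ay":0,"az":0},{"hand":255,"tx":0,"ty":0,"tz":0,"ax":0,"ay":0,"az":0},{"hand":255,"tx":0,"ty":0,"tz":0,"ax":0,"ay":0,"az":0},{"hand":255,"tx":0,"ty":0,"tz":0,"ax":0,"ay":0,"az":0}]'
python3 -m creep '[{"hand":255,"tx":0,"ty":0,"tz":4,"ax":0,"ay":0,"az":0},{"hand":255,"tx":0,"ty":0,"tz":4,"ax":0,"ay":0,"az":0},{"hand":255,"tx":0,"ty":0,"tz":0,"ax":0,"ay":0,"az":0}]'
```

```text
time: 6.88
ee_pos: [0.5966, -0.2142, 0.0473]
ee_rot: [2.326, 2.104, 0.003]
ft_force: [-0.3, 0.4, -0.5]
finger_gap: 0.0011
time: 7.38
ee_pos: [0.5965, -0.2141, 0.0473]
ee_rot: [2.326, 2.104, 0.003]
ft_force: [0.1, -0.2, 0.1]
finger_gap: 0.0004
time: 7.75
ee_pos: [0.5967, -0.2142, 0.0561]
ee_rot: [2.326, 2.104, 0.004]
ft_force: [-0.3, 0.2, -0.6]
finger_gap: 0.0006
```

```bash
python3 -c "
from h import *
print(proj('w2',[[.5951,-.214,.1393]]),proj('w1',[[.5958,-.2064,.1758]]),proj('s2',[[.5951,-.214,.1393]]))
s=bot.state();print(s['ee_pos'])
a=snap('wrist','w3')
b=snap('scene','s3'); print(proj('s3',[s['ee_pos'],[.5943,-.213,.08],[.5943,-.213,0]]))
c=np.hstack([cv2.resize(a,(400,300)),cv2.resize(b[170:290,200:360],(400,300))]); cv2.imwrite('pics/c4.png',c[:,:,::-1])"
```

```text
[[318.79936278 272.30133325]] [[318.84284749 272.3857793 ]] [[244.11286908 221.5808137 ]]
[ 0.59672489 -0.21422581  0.05613456]
[[246.45041716 246.07545039]
 [246.57737521 238.96348289]
 [249.0530026  260.91950369]]
```

View pics/c4.png

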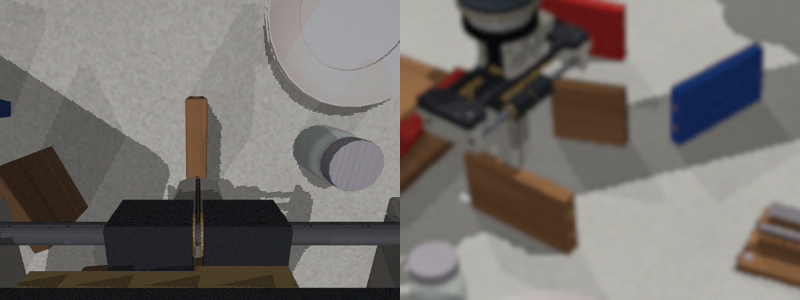

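The seen fingertips don't coincide with the projected TCP. They sit higher in both views, so I'll triangulate them.

```bash
python3 - <<'E'
from h import *
for f,p in(('s2',(.5951,-.214,.1393)),('w2',(.5951,-.214,.1393))):
    for dz in(0,.01,.02,.03,.04,.05): print(f,dz,proj(f,np.array(p)+[0,0,dz])[0].round(1))
b=np.load('pics/s2.npz')['im'][170:240,215:285]; a=np.load('pics/w2.npz')['im'][250:350,260:370]
c=np.hstack([cv2.resize(b,(400,400),interpolation=cv2.INTER_CUBIC),cv2.resize(a,(400,364),interpolation=cv2.INTER_CUBIC)[:364]]if 0 else [cv2.resize(b,(400,400),interpolation=cv2.INTER_CUBIC),cv2.resize(a,(400,400),interpolation=cv2.INTER_CUBIC)]); cv2.imwrite('pics/c5.png',c[:,:,::-1])
E
```

```text
s2 0 [244.1 221.6]
s2 0.01 [243.8 218.5]
s2 0.02 [243.4 215.5]
s2 0.03 [243.1 212.3]
s2 0.04 [242.7 209.2]
s2 0.05 [242.3 206. ]
w2 0 [318.8 272.3]
w2 0.01 [319.  278.2]
w2 0.02 [319.2 284.6]
w2 0.03 [319.4 291.7]
w2 0.04 [319.7 299.6]
w2 0.05 [320.  308.3]
```

View pics/c5.png

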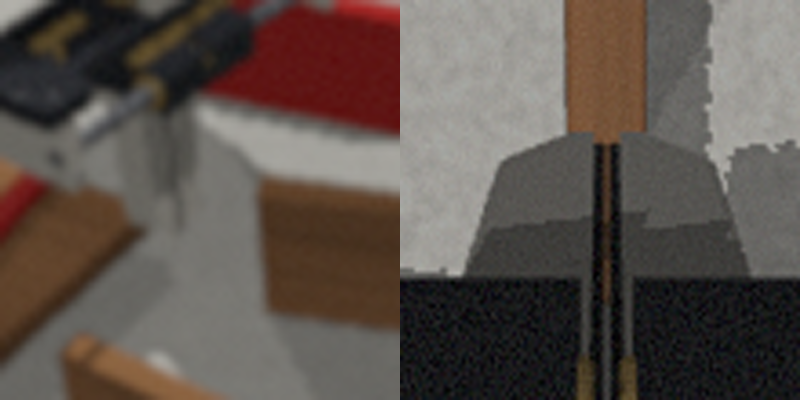

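Both views put the real fingertips about 37 mm above the reported TCP, so at TCP z=0.046 they only skimmed the panel's top. I need TCP z ≈ 0.012. I'll re-measure the panel, then go deeper.

```bash
python3 - <<'E'
from h import *
im=np.load('pics/w3.npz')['im']; hsv=cv2.cvtColor(im,cv2.COLOR_RGB2HSV)
m=((hsv[...,0]>4)&(hsv[...,0]<20)&(hsv[...,1]>90)).astype(np.uint8); m[:140]=0;m[275:]=0;m[:,:285]=0;m[:,345:]=0
r=np.where(m.any(1))[0]; print(r.min(),r.max())
R=[170,200,230,260]; C=[(np.where(m[q])[0].min()+np.where(m[q])[0].max())/2 for q in R]
print([len(np.where(m[q])[0]) for q in R])
L=cast('w3',np.c_[C,R],.08); v=L[0]-L[-1]; print(L.round(4),np.degrees(np.arctan2(v[1],v[0])))
print(cast('w3',[[C[0],r.min()],[C[0],r.min()+5]],.08))
E
python3 -m creep '[{"hand":0,"tx":0,"ty":0,"tz":15,"ax":0,"ay":0,"az":0},{"hand":0,"tx":0,"ty":0,"tz":0,"ax":0,"ay":0,"az":0},{"hand":0,"tx":0,"ty":0,"tz":0,"ax":0,"ay":0,"az":0},{"hand":0,"tx":0,"ty":0,"tz":0,"ax":0,"ay":0,"az":0},{"hand":0,"tx":0,"ty":0,"tz":0,"ax":0,"ay":0,"az":0},{"hand":0,"tx":0,"ty":0,"tz":0,"ax":0,"ay":0,"az":0}]'
python3 -c "
from h import *
go(.5943,-.213,84.2)"
```

```text
154 274
[35, 34, 33, 32]
[[ 0.6004 -0.1506  0.08  ]
 [ 0.5985 -0.1656  0.08  ]
 [ 0.5971 -0.1815  0.08  ]
 [ 0.5951 -0.1981  0.08  ]] 83.73920899370552
[[ 0.6011607  -0.14279359  0.08      ]
 [ 0.60091031 -0.14520173  0.08      ]]
time: 8.6
ee_pos: [0.5964, -0.2141, 0.0716]
ee_rot: [2.326, 2.104, 0.003]
ft_force: [-0.0, -0.6, -0.7]
finger_gap: 0.0559
t 8.6 p [ 0.5964 -0.2141  0.0716] F [-0.  -0.6 -0.7] T [-0.03 -0.09 -0.  ] gap 0.0559 yaw 84.26 z [ 0.0046 -0.0022 -1.    ]
shift mm [-2.1  1.1] az -0.001 tilt fix [0.002 0.005 0.   ]
```

```bash
python3 -m creep '[{"hand":0,"tx":-2,"ty":1,"tz":-15,"ax":0.002,"ay":0.005,"az":0},{"hand":0,"tx":0,"ty":0,"tz":-15,"ax":0,"ay":0,"az":0},{"hand":0,"tx":0,"ty":0,"tz":-15,"ax":0,"ay":0,"az":0},{"hand":0,"tx":0,"ty":0,"tz":-14,"ax":0,"ay":0,"az":0},{"hand":0,"tx":0,"ty":0,"tz":0,"ax":0,"ay":0,"az":0}]'
python3 -c "
from h import *
go(.5943,-.213,84.0)"
```

```text
time: 9.22
ee_pos: [0.593, -0.2125, 0.0066]
ee_rot: [-2.328, -2.105, 0.003]
ft_force: [1.3, 0.3, -0.0]
finger_gap: 0.0927
t 9.22 p [ 0.593  -0.2125  0.0066] F [ 1.3  0.3 -0. ] T [-0.04 -0.09 -0.  ] gap 0.0927 yaw 84.26 z [-0.0035  0.0011 -1.    ]
shift mm [ 1.3 -0.5] az -0.005 tilt fix [-0.001 -0.003 -0.   ]
```

```bash
python3 -m creep '[{"hand":255,"tx":1,"ty":0,"tz":4,"ax":0,"ay":-0.003,"az":-0.005},{"hand":255,"tx":0,"ty":0,"tz":0,"ax":0,"ay":0,"az":0},{"hand":255,"tx":0,"ty":0,"tz":0,"ax":0,"ay":0,"az":0},{"hand":255,"tx":0,"ty":0,"tz":0,"ax":0,"ay":0,"az":0},{"hand":255,"tx":0,"ty":0,"tz":0,"ax":0,"ay":0,"az":0},{"hand":255,"tx":0,"ty":0,"tz":0,"ax":0,"ay":0,"az":0},{"hand":255,"tx":0,"ty":0,"tz":0,"ax":0,"ay":0,"az":0},{"hand":255,"tx":0,"ty":0,"tz":0,"ax":0,"ay":0,"az":0},{"hand":255,"tx":0,"ty":0,"tz":0,"ax":0,"ay":0,"az":0},{"hand":255,"tx":0,"ty":0,"tz":0,"ax":0,"ay":0,"az":0}]'
python3 -m creep '[{"hand":255,"tx":0,"ty":0,"tz":0,"ax":0,"ay":0,"az":0},{"hand":255,"tx":0,"ty":0,"tz":0,"ax":0,"ay":0,"az":0}]'
python3 -c "
from h import *
go(.5943,-.213,84.0)"
```

```text
time: 10.48
ee_pos: [0.5951, -0.213, 0.0126]
ee_rot: [2.334, 2.1, 0.003]
ft_force: [-0.0, -0.0, -0.3]
finger_gap: 0.0179
time: 10.72
ee_pos: [0.5952, -0.213, 0.0126]
ee_rot: [2.334, 2.1, 0.003]
ft_force: [0.5, -0.2, 0.2]
finger_gap: 0.0178
t 10.72 p [ 0.5952 -0.213   0.0126] F [ 0.5 -0.2  0.2] T [-0.05 -0.09  0.02] gap 0.0178 yaw 83.95 z [ 0.0024  0.     -1.    ]
shift mm [-0.9 -0. ] az 0.001 tilt fix [-0.     0.002  0.   ]
```

Gripped, with a steady 17.8 mm gap. Lifting.

```bash
python3 -m creep '[{"hand":255,"tx":0,"ty":0,"tz":8,"ax":0,"ay":0.002,"az":0},{"hand":255,"tx":0,"ty":0,"tz":20,"ax":0,"ay":0,"az":0},{"hand":255,"tx":0,"ty":0,"tz":30,"ax":0,"ay":0,"az":0},{"hand":255,"tx":0,"ty":0,"tz":22,"ax":0,"ay":0,"az":0},{"hand":255,"tx":0,"ty":0,"tz":0,"ax":0,"ay":0,"az":0},{"hand":255,"tx":0,"ty":0,"tz":0,"ax":0,"ay":0,"az":0}]'
python3 -c "
from h import *
go(.482,.144,96.1)"
```

```text
time: 11.48
ee_pos: [0.5951, -0.2129, 0.099]
ee_rot: [2.334, 2.1, 0.001]
ft_force: [-0.2, -0.4, -1.7]
finger_gap: 0.018
t 11.47 p [ 0.5951 -0.2129  0.099 ] F [-0.2 -0.4 -1.7] T [-0.03 -0.08  0.04] gap 0.018 yaw 83.96 z [ 1.6e-03 -6.0e-04 -1.0e+00]
shift mm [-113.1  356.9] az 0.212 tilt fix [0.001 0.002 0.   ]
```

```bash
python3 -m creep '[{"hand":255,"tx":-6,"ty":18,"tz":0,"ax":0,"ay":0,"az":0.01},{"hand":255,"tx":-12,"ty":38,"tz":0,"ax":0,"ay":0,"az":0.025},{"hand":255,"tx":-13,"ty":42,"tz":0,"ax":0,"ay":0,"az":0.025},{"hand":255,"tx":-13,"ty":42,"tz":0,"ax":0,"ay":0,"az":0.025},{"hand":255,"tx":-13,"ty":42,"tz":0,"ax":0,"ay":0,"az":0.025},{"hand":255,"tx":-13,"ty":42,"tz":0,"ax":0,"ay":0,"az":0.025},{"hand":255,"tx":-13,"ty":42,"tz":0,"ax":0,"ay":0,"az":0.025},{"hand":255,"tx":-13,"ty":38,"tz":0,"ax":0,"ay":0,"az":0.025},{"hand":255,"tx":-8,"ty":25,"tz":0,"ax":0,"ay":0,"az":0.015},{"hand":255,"tx":0,"ty":0,"tz":0,"ax":0,"ay":0,"az":0}]'
python3 -c "
from h import *
go(.482,.144,96.1)"
```

```text
time: 12.72
ee_pos: [0.4753, 0.1336, 0.0918]
ee_rot: [-2.092, -2.33, 0.012]
ft_force: [-0.7, -0.2, -1.6]
finger_gap: 0.0178
t 12.72 p [0.4753 0.1336 0.0918] F [-0.7 -0.2 -1.6] T [-0.04 -0.13  0.05] gap 0.0178 yaw 96.16 z [-0.0122  0.001  -0.9999]
shift mm [ 6.7 10.4] az -0.001 tilt fix [-0.001 -0.012 -0.   ]
```

```bash
python3 -m creep '[{"hand":255,"tx":6,"ty":9,"tz":0,"ax":-0.001,"ay":-0.012,"az":0},{"hand":255,"tx":0,"ty":0,"tz":0,"ax":0,"ay":0,"az":0},{"hand":255,"tx":0,"ty":0,"tz":0,"ax":0,"ay":0,"az":0}]'
python3 -c "
from h import *
go(.482,.144,96.1); a=snap('wrist','w4'); t=snap('top','t4')
b=t[205:280,220:330]
c=np.vstack([cv2.resize(a[:330],(640,330)),cv2.resize(b,(396,270),interpolation=cv2.INTER_CUBIC)]if 0 else [a[:330],np.hstack([cv2.resize(b,(396,270),interpolation=cv2.INTER_CUBIC),np.zeros((270,244,3),np.uint8)])]); cv2.imwrite('pics/c6.png',c[:,:,::-1])"
```

```text
time: 13.1
ee_pos: [0.4814, 0.142, 0.0912]
ee_rot: [2.1, 2.336, -0.001]
ft_force: [0.4, 0.3, -2.0]
finger_gap: 0.0175
t 13.1 p [0.4814 0.142  0.0912] F [ 0.4  0.3 -2. ] T [-0.06 -0.07 -0.  ] gap 0.0175 yaw 96.09 z [-2.e-04 -4.e-04 -1.e+00]
shift mm [0.6 2. ] az 0.0 tilt fix [ 0. -0.  0.]
```

View pics/c6.png

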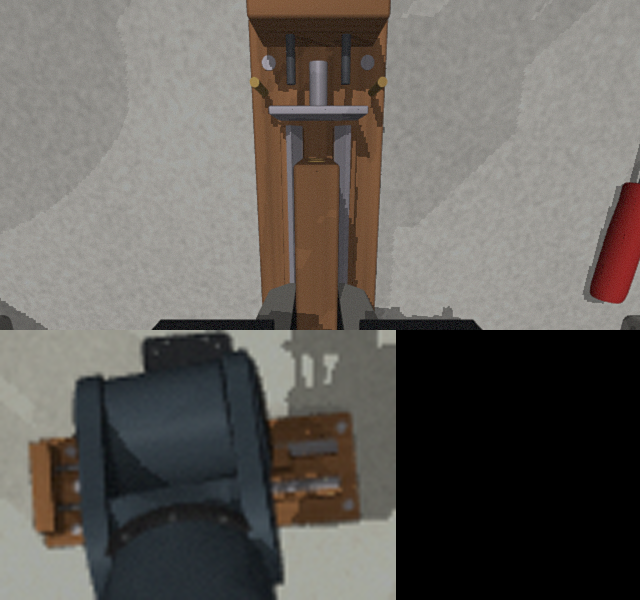

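The wrist view shows the pin tops at (255,82) and (382,82), the plate's top edge at row ~107 (columns 269–367), and the panel's leading top edge at row ~163 (columns 296–339). I'll compute the fixture axis against the panel from these.

```bash
python3 - <<'E'
from h import *
im=np.load('pics/w4.npz')['im'].astype(int)
hsv=cv2.cvtColor(im.astype(np.uint8),cv2.COLOR_RGB2HSV)
y=((hsv[...,0]>17)&(hsv[...,0]<28)&(hsv[...,1]>130)&(hsv[...,2]>110)); y[:70]=0;y[95:]=0
for s in(slice(240,275),slice(365,400)):
    q=np.argwhere(y[:,s]); print('pin',len(q),q.mean(0)+[0,s.start]) if len(q) else 0
print('row107',[(c,im[107,c].tolist()) for c in (264,267,268,269,270,271,272,364,365,366,367,368,369,370)])
print('col319',[(r,im[r,300].tolist()) for r in range(100,122,2)])
for r in (175,200,230,260,280): print(r,[(c,int(im[r,c,0]-im[r,c,2])) for c in list(range(290,300))],[(c,int(im[r,c,0]-im[r,c,2])) for c in range(334,344)])
P=cast('w4',[[255,82],[382,82]],.057); print('pins',P.round(4),np.linalg.norm(P[0]-P[1])); v=P[0]-P[1]
S=cast('w4',[[269,107],[367.5,107]],.068); print('plate',S.round(4),np.linalg.norm(S[0]-S[1]))
for Q,x in((P,.095),(S,.080)):
    v=Q[1]-Q[0]; v/=np.linalg.norm(v); f=np.array([-v[1],v[0],0]); print('fix yaw',np.degrees(np.arctan2(f[1],f[0])),'centre',Q.mean(0)-f*x)
E=cast('w4',[[296,163],[339,163]],.1586); print('panel end',E.round(4),E.mean(0),np.linalg.norm(E[0]-E[1]))
E
```

```text
pin 55 [ 81.85454545 254.07272727]
pin 59 [ 81.45762712 381.74576271]
row107 [(264, [105, 74, 53]), (267, [72, 45, 27]), (268, [83, 74, 71]), (269, [139, 139, 148]), (270, [161, 157, 167]), (271, [155, 152, 161]), (272, [158, 154, 163]), (364, [142, 141, 149]), (365, [146, 143, 152]), (366, [141, 139, 147]), (367, [117, 116, 127]), (368, [93, 73, 63]), (369, [104, 73, 48]), (370, [78, 52, 33])]
col319 [(100, [67, 48, 36]), (102, [67, 46, 33]), (104, [63, 44, 35]), (106, [132, 129, 138]), (108, [151, 147, 157]), (110, [147, 142, 151]), (112, [142, 138, 144]), (114, [63, 61, 63]), (116, [55, 53, 56]), (118, [42, 41, 49]), (120, [51, 45, 44])]
175 [(290, -3), (291, -5), (292, -8), (293, 14), (294, 51), (295, 53), (296, 54), (297, 60), (298, 60), (299, 56)] [(334, 59), (335, 58), (336, 58), (337, 56), (338, 45), (339, 15), (340, -4), (341, -3), (342, -2), (343, 0)]
200 [(290, -4), (291, -4), (292, -7), (293, -3), (294, 33), (295, 55), (296, 57), (297, 57), (298, 58), (299, 56)] [(334, 57), (335, 55), (336, 53), (337, 52), (338, 45), (339, 6), (340, -5), (341, -4), (342, -2), (343, -4)]
2
[... 374 characters left out ...]
(337, 43), (338, 7), (339, -2), (340, -4), (341, -3), (342, -2), (343, -1)]
280 [(290, -4), (291, -7), (292, -3), (293, -1), (294, -2), (295, 13), (296, 52), (297, 56), (298, 53), (299, 60)] [(334, 58), (335, 56), (336, 51), (337, 36), (338, -2), (339, -5), (340, -3), (341, -1), (342, -4), (343, -3)]
pins [[0.4299 0.2512 0.057 ]
 [0.5087 0.2595 0.057 ]] 0.07931485535159576
plate [[0.441  0.2366 0.068 ]
 [0.5005 0.2429 0.068 ]] 0.05975506404980916
fix yaw 95.99942536101982 centre [0.47922164 0.16086189 0.057     ]
fix yaw 96.0001593177564 centre [0.47910813 0.16016886 0.068     ]
panel end [[0.4649 0.2101 0.1586]
 [0.4812 0.2118 0.1586]] [0.47307641 0.21096375 0.1586    ] 0.016406641521449817
```

The fixture centre is (0.4792, 0.1605) at yaw 96.0°. The panel is aligned within about 1 mm laterally, with a 24 mm gap to the plate. I'll lower in stages.

```bash
cat >> h.py <<'E'
def fix(fx=None):
    s=bot.state(); r=Ro.from_rotvec(s['ee_rot']).as_matrix(); a=np.radians(96.0); f=np.array([np.cos(a),np.sin(a)]); n=np.array([-f[1],f[0]])
    d=s['ee_pos'][:2]-[.4792,.1605]; F=s['ft_force'][:2]
    print('t %.2f fx %.1f fy %.1f bottom %.1f mm | Fx %.1f Fy %.1f Fz %.1f gap %.4f yaw %.2f'%(s['time'],1e3*f@d,1e3*n@d,1e3*(s['ee_pos'][2]-.0126),f@F,n@F,s['ft_force'][2],s['finger_gap'],np.degrees(np.arctan2(r[1,0],r[0,0]))),'tilt',np.cross(r[:,2],[0,0,-1]).round(3), 'to y=0: mm',(-1e3*(n@d)*n).round(1))
E
python3 -m creep '[{"hand":255,"tx":0,"ty":0,"tz":-10,"ax":0,"ay":0,"az":0},{"hand":255,"tx":0,"ty":0,"tz":-12,"ax":0,"ay":0,"az":0},{"hand":255,"tx":0,"ty":0,"tz":0,"ax":0,"ay":0,"az":0}]'; python3 -c "
from h import *
fix()"
```

```text
time: 13.58
ee_pos: [0.4812, 0.1414, 0.0673]
ee_rot: [-2.101, -2.335, 0.002]
ft_force: [0.4, -0.7, -1.6]
finger_gap: 0.018
t 13.57 fx -19.2 fy 0.0 bottom 54.7 mm | Fx -0.7 Fy -0.3 Fz -1.6 gap 0.0180 yaw 96.03 tilt [ 0.001 -0.001  0.   ] to y=0: mm [0. 0.]
```

```bash
python3 -m creep '[{"hand":255,"tx":0,"ty":0,"tz":-8,"ax":0,"ay":0,"az":0},{"hand":255,"tx":0,"ty":0,"tz":-10,"ax":0,"ay":0,"az":0},{"hand":255,"tx":0,"ty":0,"tz":0,"ax":0,"ay":0,"az":0}]'; python3 -c "
from h import *
fix()"
```

```text
time: 13.95
ee_pos: [0.4811, 0.1413, 0.0478]
ee_rot: [-2.101, -2.335, 0.002]
ft_force: [0.0, 0.1, -1.3]
finger_gap: 0.0181
t 13.95 fx -19.2 fy 0.1 bottom 35.2 mm | Fx 0.1 Fy -0.0 Fz -1.3 gap 0.0181 yaw 96.03 tilt [ 0.001 -0.001  0.   ] to y=0: mm [0.1 0. ]
```

```bash
python3 -m creep '[{"hand":255,"tx":0,"ty":0,"tz":-7,"ax":0,"ay":0,"az":0},{"hand":255,"tx":0,"ty":0,"tz":-7,"ax":0,"ay":0,"az":0},{"hand":255,"tx":0,"ty":0,"tz":0,"ax":0,"ay":0,"az":0}]'; python3 -c "
from h import *
fix()"
python3 -m creep '[{"hand":255,"tx":0,"ty":0,"tz":-4,"ax":0,"ay":0,"az":0},{"hand":255,"tx":0,"ty":0,"tz":0,"ax":0,"ay":0,"az":0}]'; python3 -c "
from h import *
fix()"
```

```text
time: 14.32
ee_pos: [0.4813, 0.1414, 0.0329]
ee_rot: [-2.101, -2.335, 0.002]
ft_force: [-0.2, 0.2, -1.9]
finger_gap: 0.0175
t 14.32 fx -19.2 fy -0.1 bottom 20.3 mm | Fx 0.3 Fy 0.2 Fz -1.9 gap 0.0175 yaw 96.03 tilt [ 0.001 -0.001  0.   ] to y=0: mm [-0.1 -0. ]
time: 14.58
ee_pos: [0.4814, 0.1415, 0.0288]
ee_rot: [-2.101, -2.335, 0.001]
ft_force: [0.0, 0.4, -1.2]
finger_gap: 0.0178
t 14.57 fx -19.2 fy -0.2 bottom 16.2 mm | Fx 0.4 Fy -0.1 Fz -1.2 gap 0.0178 yaw 96.04 tilt [ 0.    -0.001  0.   ] to y=0: mm [-0.2 -0. ]
```

```bash
for i in 1; do python3 -m creep '[{"hand":255,"tx":0,"ty":0,"tz":-2,"ax":0,"ay":0,"az":0}]'; python3 -m creep '[{"hand":255,"tx":0,"ty":0,"tz":-1.5,"ax":0,"ay":0,"az":0}]';  python3 -m creep '[{"hand":255,"tx":0,"ty":0,"tz":-1,"ax":0,"ay":0,"az":0}]'; done; python3 -c "
from h import *
fix()"
```

```text
time: 14.7
ee_pos: [0.4816, 0.1415, 0.0269]
ee_rot: [2.101, 2.335, -0.001]
ft_force: [-0.3, -0.6, -1.8]
finger_gap: 0.0177
time: 14.82
ee_pos: [0.4816, 0.1415, 0.0254]
ee_rot: [2.101, 2.335, -0.001]
ft_force: [-0.6, 0.0, -1.2]
finger_gap: 0.0176
time: 14.95
ee_pos: [0.4817, 0.1415, 0.0245]
ee_rot: [2.101, 2.335, -0.0]
ft_force: [-4.6, -0.6, 14.7]
finger_gap: 0.0179
t 14.95 fx -19.2 fy -0.5 bottom 11.9 mm | Fx -0.2 Fy 4.6 Fz 14.7 gap 0.0179 yaw 96.03 tilt [0. 0. 0.] to y=0: mm [-0.5 -0.1]
```

Seated: the bottom reads 11.9 mm with upward floor contact. Now sliding along the slot (direction −0.105, 0.9945).

```bash
python3 -m creep '[{"hand":255,"tx":0,"ty":0,"tz":0.3,"ax":0,"ay":0,"az":0},{"hand":255,"tx":-0.6,"ty":5,"tz":0,"ax":0,"ay":0,"az":0},{"hand":255,"tx":-0.6,"ty":6,"tz":0,"ax":0,"ay":0,"az":0},{"hand":255,"tx":-0.6,"ty":6,"tz":0,"ax":0,"ay":0,"az":0},{"hand":255,"tx":0,"ty":0,"tz":0,"ax":0,"ay":0,"az":0}]'; python3 -c "
from h import *
fix()"
```

```text
time: 15.58
ee_pos: [0.4798, 0.16, 0.0248]
ee_rot: [2.101, 2.335, -0.0]
ft_force: [-0.6, 0.1, -1.5]
finger_gap: 0.0178
t 15.57 fx -0.6 fy -0.5 bottom 12.2 mm | Fx 0.2 Fy 0.6 Fz -1.5 gap 0.0178 yaw 96.05 tilt [0. 0. 0.] to y=0: mm [-0.5 -0.1]
```

```bash
python3 -m creep '[{"hand":255,"tx":-0.4,"ty":3,"tz":0,"ax":0,"ay":0,"az":0},{"hand":255,"tx":0,"ty":0,"tz":0,"ax":0,"ay":0,"az":0}]' >/dev/null; python3 -c "
from h import *
fix()"; for i in 1; do python3 -m creep '[{"hand":255,"tx":-0.2,"ty":2,"tz":0,"ax":0,"ay":0,"az":0}]'>/dev/null; python3 -c "
from h import *
fix()"; python3 -m creep '[{"hand":255,"tx":-0.2,"ty":2,"tz":0,"ax":0,"ay":0,"az":0}]'>/dev/null; python3 -c "
from h import *
fix()"; python3 -m creep '[{"hand":255,"tx":-0.2,"ty":2,"tz":0,"ax":0,"ay":0,"az":0}]'>/dev/null; python3 -c "
from h import *
fix()"; done
```

```text
t 15.82 fx 2.7 fy -0.4 bottom 12.1 mm | Fx -1.1 Fy 0.7 Fz -2.1 gap 0.0179 yaw 96.06 tilt [0. 0. 0.] to y=0: mm [-0.4 -0. ]
t 15.95 fx 4.6 fy -0.4 bottom 12.1 mm | Fx 0.7 Fy 0.4 Fz -1.4 gap 0.0178 yaw 96.04 tilt [0. 0. 0.] to y=0: mm [-0.4 -0. ]
t 16.07 fx 6.7 fy -0.4 bottom 12.1 mm | Fx -0.3 Fy 0.0 Fz -1.2 gap 0.0177 yaw 96.04 tilt [0. 0. 0.] to y=0: mm [-0.4 -0. ]
t 16.20 fx 8.7 fy -0.4 bottom 12.2 mm | Fx -1.1 Fy 0.5 Fz -0.1 gap 0.0177 yaw 96.04 tilt [0.001 0.    0.   ] to y=0: mm [-0.4 -0. ]
```

```bash
python3 -m creep '[{"hand":255,"tx":-0.4,"ty":4,"tz":-0.1,"ax":0,"ay":0,"az":0}]'>/dev/null; python3 -c "
from h import *
fix()"; python3 -m creep '[{"hand":255,"tx":-0.4,"ty":4,"tz":-0.1,"ax":0,"ay":0,"az":0}]'>/dev/null; python3 -c "
from h import *
fix()"; python3 -m creep '[{"hand":255,"tx":0,"ty":0,"tz":0,"ax":0,"ay":0,"az":0}]'>/dev/null; python3 -c "
from h import *
fix()"
```

```text
t 16.32 fx 12.7 fy -0.5 bottom 12.1 mm | Fx -3.4 Fy 1.2 Fz 1.0 gap 0.0179 yaw 96.04 tilt [0.001 0.    0.   ] to y=0: mm [-0.5 -0. ]
t 16.45 fx 16.7 fy -0.5 bottom 12.1 mm | Fx -4.7 Fy 1.4 Fz 1.2 gap 0.0182 yaw 96.05 tilt [0.001 0.    0.   ] to y=0: mm [-0.5 -0.1]
t 16.57 fx 16.7 fy -0.5 bottom 12.1 mm | Fx -4.5 Fy -0.2 Fz 0.2 gap 0.0179 yaw 96.08 tilt [0.002 0.    0.   ] to y=0: mm [-0.5 -0.1]
```

```bash
python3 -m creep '[{"hand":255,"tx":-0.3,"ty":3,"tz":0,"ax":0,"ay":0,"az":0}]'>/dev/null; python3 -c "
from h import *
fix()"; python3 -m creep '[{"hand":255,"tx":-0.3,"ty":3,"tz":0,"ax":0,"ay":0,"az":0}]'>/dev/null; python3 -c "
from h import *
fix()"; python3 -m creep '[{"hand":255,"tx":-0.2,"ty":2,"tz":0,"ax":0,"ay":0,"az":0},{"hand":255,"tx":0,"ty":0,"tz":0,"ax":0,"ay":0,"az":0}]'>/dev/null; python3 -c "
from h import *
fix(); snap('wrist','w5'); fix()
im=np.load('pics/w5.npz')['im']
cv2.imwrite('pics/c7.png',cv2.resize(im[:200,200:440,::-1],(720,600),interpolation=cv2.INTER_CUBIC))
print(proj('w5',[[.4792,.1605,0]]))"
```

```text
t 16.70 fx 19.4 fy -0.5 bottom 12.2 mm | Fx -6.9 Fy 0.8 Fz 2.0 gap 0.0178 yaw 96.08 tilt [0.002 0.    0.   ] to y=0: mm [-0.5 -0.1]
t 16.82 fx 22.0 fy -0.5 bottom 12.2 mm | Fx -8.4 Fy 0.2 Fz 1.6 gap 0.0177 yaw 96.09 tilt [0.003 0.    0.   ] to y=0: mm [-0.5 -0.1]
t 17.07 fx 23.0 fy -0.5 bottom 12.3 mm | Fx -8.6 Fy 0.3 Fz 1.3 gap 0.0178 yaw 96.13 tilt [0.005 0.    0.   ] to y=0: mm [-0.5 -0.1]
t 17.12 fx 23.0 fy -0.5 bottom 12.3 mm | Fx -7.3 Fy 0.7 Fz 2.3 gap 0.0178 yaw 96.13 tilt [ 0.005 -0.     0.   ] to y=0: mm [-0.5 -0. ]
[[317.84124835 290.93544196]]
```

View pics/c7.png

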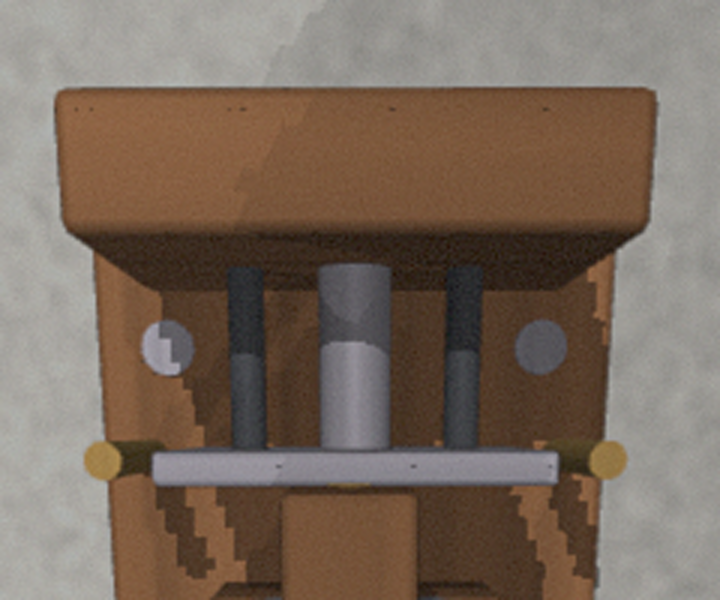

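The plate is nearly at the pins. The front top edge is at row ~162 and the pin tops at row ~153. I'll compute the remaining distance.

```bash
python3 - <<'E'
from h import *
im=np.load('pics/w5.npz')['im']; hsv=cv2.cvtColor(im,cv2.COLOR_RGB2HSV)
print([(r,im[r,270:290].mean(0).round().astype(int).tolist()) for r in (147,148,149,150,151,152,159,160,161,162,163,164)])
y=((hsv[...,0]>17)&(hsv[...,0]<28)&(hsv[...,1]>110)&(hsv[...,2]>130)); y[:145]=0;y[165:]=0
pc=[]
for s in(slice(225,245),slice(393,413)):
    (cx,cy),r=cv2.minEnclosingCircle(np.argwhere(y[:,s])[:,::-1].astype(np.float32)); pc.append((cx+s.start,cy)); print(pc[-1],r)
f=np.array([np.cos(np.radians(96)),np.sin(np.radians(96))])
P=cast('w5',pc,.057)[:,:2]; print('pins',P.round(4),np.linalg.norm(P[0]-P[1]),(P-[.4792,.1605])@f*1e3)
for r in(149.5,161.5): S=cast('w5',[[252,r],[384,r]],.068)[:,:2]; print(r,(S-[.4792,.1605])@f*1e3-(P-[.4792,.1605])@f*1e3)
E
```

```text
[(147, [68, 58, 53]), (148, [68, 59, 55]), (149, [64, 63, 67]), (150, [84, 82, 87]), (151, [134, 130, 137]), (152, [148, 144, 152]), (159, [146, 143, 151]), (160, [132, 128, 137]), (161, [105, 104, 111]), (162, [82, 62, 52]), (163, [90, 62, 42]), (164, [91, 64, 44])]
(234.0842695236206, 153.11798095703125) 6.186227798461914
(402.39473724365234, 152.9736785888672) 6.185716152191162
pins [[0.4293 0.2513]
 [0.5088 0.2598]] 0.07992443731485298 [95.50121083 95.61938087]
149.5 [1.8328597  1.75242214]
161.5 [-3.34979145 -3.42900685]
```

About 3.3 mm remains: compression is ≈16.7 mm, and the reading of ≈8 N agrees. I'll advance, then hold with a small feed to balance compliance.

```bash
python3 -m creep '[{"hand":255,"tx":-0.2,"ty":2.2,"tz":0,"ax":0.003,"ay":0,"az":-0.001}]'>/dev/null; python3 -c "
from h import *
fix()"; python3 -m creep '[{"hand":255,"tx":-0.2,"ty":1.9,"tz":0,"ax":0.003,"ay":0,"az":-0.001}]'>/dev/null; python3 -c "
from h import *
fix()"; python3 -m creep '[{"hand":255,"tx":0,"ty":0.4,"tz":0,"ax":0.001,"ay":0,"az":0}]'>/dev/null; python3 -c "
from h import *
fix()"; python3 -m creep '[{"hand":255,"tx":0,"ty":0.4,"tz":0,"ax":0.001,"ay":0,"az":0},{"hand":255,"tx":0,"ty":0.4,"tz":0,"ax":0.001,"ay":0,"az":0}]'>/dev/null; python3 -c "
from h import *
fix()"
```

```text
t 17.25 fx 24.5 fy -0.4 bottom 12.3 mm | Fx -8.9 Fy 0.4 Fz -0.2 gap 0.0177 yaw 96.08 tilt [ 0.003 -0.     0.   ] to y=0: mm [-0.4 -0. ]
t 17.38 fx 25.6 fy -0.4 bottom 12.2 mm | Fx -10.2 Fy -0.0 Fz -0.4 gap 0.0176 yaw 96.04 tilt [ 0.001 -0.     0.   ] to y=0: mm [-0.4 -0. ]
t 17.50 fx 25.3 fy -0.3 bottom 12.2 mm | Fx -9.4 Fy -0.4 Fz 0.5 gap 0.0181 yaw 96.06 tilt [ 0.001 -0.001  0.   ] to y=0: mm [-0.3 -0. ]
t 17.75 fx 24.6 fy -0.4 bottom 12.2 mm | Fx -9.2 Fy 0.1 Fz 0.5 gap 0.0177 yaw 96.09 tilt [ 0.001 -0.001  0.   ] to y=0: mm [-0.4 -0. ]
```

```bash
python3 -m creep '[{"hand":255,"tx":-0.2,"ty":2.5,"tz":-0.2,"ax":0.002,"ay":-0.001,"az":-0.001}]'>/dev/null; python3 -c "
from h import *
fix()"; python3 -m creep '[{"hand":255,"tx":-0.1,"ty":0.8,"tz":-0.1,"ax":0.0015,"ay":0,"az":-0.0005},{"hand":255,"tx":-0.1,"ty":0.8,"tz":-0.1,"ax":0.0015,"ay":0,"az":-0.0005}]'>/dev/null; python3 -c "
from h import *
fix()";  python3 -m creep '[{"hand":255,"tx":-0.1,"ty":0.8,"tz":-0.1,"ax":0.0015,"ay":0,"az":-0.0005},{"hand":255,"tx":-0.1,"ty":0.8,"tz":-0.1,"ax":0.0015,"ay":0,"az":-0.0005}]'>/dev/null; python3 -c "
from h import *
fix()
for i in range(3):
  vision.read_camera('wrist'); fix()"
```

```text
t 17.88 fx 26.3 fy -0.5 bottom 12.1 mm | Fx -10.5 Fy 1.4 Fz 3.2 gap 0.0175 yaw 96.04 tilt [0. 0. 0.] to y=0: mm [-0.5 -0.1]
t 18.12 fx 26.3 fy -0.4 bottom 12.1 mm | Fx -9.8 Fy 1.0 Fz 2.9 gap 0.0180 yaw 96.03 tilt [-0.  0.  0.] to y=0: mm [-0.4 -0. ]
t 18.38 fx 26.3 fy -0.4 bottom 12.1 mm | Fx -9.7 Fy 0.4 Fz 1.8 gap 0.0179 yaw 96.02 tilt [-0.001  0.     0.   ] to y=0: mm [-0.4 -0. ]
t 18.43 fx 26.3 fy -0.4 bottom 12.1 mm | Fx -9.9 Fy 0.1 Fz 1.8 gap 0.0181 yaw 96.01 tilt [-0.001  0.     0.   ] to y=0: mm [-0.4 -0. ]
t 18.48 fx 26.3 fy -0.4 bottom 12.0 mm | Fx -9.5 Fy -0.6 Fz 1.0 gap 0.0179 yaw 96.01 tilt [-0.001 -0.    -0.   ] to y=0: mm [-0.4 -0. ]
t 18.52 fx 26.3 fy -0.4 bottom 12.1 mm | Fx -8.7 Fy 0.0 Fz 1.7 gap 0.0179 yaw 96.01 tilt [-0.001  0.     0.   ] to y=0: mm [-0.4 -0. ]
```

```bash
cat >> h.py <<'E'
def plate(n):
    im=snap('wrist',n); hsv=cv2.cvtColor(im,cv2.COLOR_RGB2HSV)
    y=((hsv[...,0]>17)&(hsv[...,0]<28)&(hsv[...,1]>110)&(hsv[...,2]>130)); y[:140]=0;y[175:]=0
    f=np.array([np.cos(np.radians(96)),np.sin(np.radians(96))]); pc=[]
    for s in(slice(225,243),slice(395,413)):
        (cx,cy),r=cv2.minEnclosingCircle(np.argwhere(y[:,s])[:,::-1].astype(np.float32)); pc.append((cx+s.start,cy))
    P=cast(n,pc,.057)[:,:2]@f
    g=(im[...,0].astype(int)-im[...,2])[:,list(range(258,290))+list(range(345,380))].mean(1); b=np.where((g[140:180]<6))[0]+140
    S=[cast(n,[[255,r],[382,r]],.068)[:,:2]@f for r in(b.min()-.5,b.max()+.5)]
    print('pins',np.round(pc,1).tolist(),'rows',b.min(),b.max(),'back,front-pins mm',[(1e3*(q-P)).round(1).tolist() for q in S])
E
python3 -c "
from h import *
plate('w6'); fix()
X=np.load('pics/w5.npz')
"
```

```text
pins [[234.3, 160.1], [401.5, 159.5]] rows 150 161 back,front-pins mm [[5.0, 4.7], [-0.2, -0.5]]
t 18.57 fx 26.3 fy -0.4 bottom 12.0 mm | Fx -10.0 Fy 0.3 Fz 2.0 gap 0.0178 yaw 96.01 tilt [-0.001 -0.    -0.   ] to y=0: mm [-0.4 -0. ]
```

The plate face is within about 0.3 mm of the pins and the push is ≈10 N. Now the three-second hold with the balanced feed.

```bash
python3 -m creep '[{"hand":255,"tx":-0.1,"ty":1.1,"tz":-0.1,"ax":0.001,"ay":0,"az":0},{"hand":255,"tx":-0.1,"ty":0.8,"tz":-0.1,"ax":0.001,"ay":0,"az":0},{"hand":255,"tx":-0.1,"ty":0.8,"tz":-0.1,"ax":0.001,"ay":0,"az":0},{"hand":255,"tx":-0.1,"ty":0.8,"tz":-0.1,"ax":0.001,"ay":0,"az":0},{"hand":255,"tx":-0.1,"ty":0.8,"tz":-0.1,"ax":0.001,"ay":0,"az":0},{"hand":255,"tx":-0.1,"ty":0.8,"tz":-0.1,"ax":0.001,"ay":0,"az":0},{"hand":255,"tx":-0.1,"ty":0.8,"tz":-0.1,"ax":0.001,"ay":0,"az":0},{"hand":255,"tx":-0.1,"ty":0.8,"tz":-0.1,"ax":0.001,"ay":0,"az":0}]'>/dev/null; python3 -c "
from h import *
fix()"
```

```text
t 19.57 fx 26.5 fy -0.5 bottom 12.1 mm | Fx -9.8 Fy 0.5 Fz 3.0 gap 0.0181 yaw 96.16 tilt [0. 0. 0.] to y=0: mm [-0.5 -0.1]
```

```bash
python3 -m creep '[{"hand":255,"tx":-0.1,"ty":0.8,"tz":-0.1,"ax":0.001,"ay":0,"az":-0.0006},{"hand":255,"tx":-0.1,"ty":0.8,"tz":-0.1,"ax":0.001,"ay":0,"az":-0.0006},{"hand":255,"tx":-0.1,"ty":0.8,"tz":-0.1,"ax":0.001,"ay":0,"az":-0.0006},{"hand":255,"tx":-0.1,"ty":0.8,"tz":-0.1,"ax":0.001,"ay":0,"az":-0.0006},{"hand":255,"tx":-0.1,"ty":0.8,"tz":-0.1,"ax":0.001,"ay":0,"az":-0.0006},{"hand":255,"tx":-0.1,"ty":0.8,"tz":-0.1,"ax":0.001,"ay":0,"az":-0.0006},{"hand":255,"tx":-0.1,"ty":0.8,"tz":-0.1,"ax":0.001,"ay":0,"az":-0.0006},{"hand":255,"tx":-0.1,"ty":0.8,"tz":-0.1,"ax":0.001,"ay":0,"az":-0.0006},{"hand":255,"tx":-0.1,"ty":0.8,"tz":-0.1,"ax":0.001,"ay":0,"az":-0.0006},{"hand":255,"tx":-0.1,"ty":0.8,"tz":-0.1,"ax":0.001,"ay":0,"az":-0.0006}]'>/dev/null; python3 -c "
from h import *
fix();plate('w7')"
```

```text
t 20.82 fx 26.4 fy -0.4 bottom 12.2 mm | Fx -9.7 Fy 0.9 Fz 3.3 gap 0.0176 yaw 95.98 tilt [ 0.002 -0.     0.   ] to y=0: mm [-0.4 -0. ]
pins [[233.9, 160.7], [401.4, 159.7]] rows 150 161 back,front-pins mm [[5.3, 4.9], [0.1, -0.3]]
```

```bash
python3 -m creep '[{"hand":255,"tx":-0.1,"ty":0.8,"tz":-0.1,"ax":0.0015,"ay":0,"az":-0.0003},{"hand":255,"tx":-0.1,"ty":0.8,"tz":-0.1,"ax":0.0015,"ay":0,"az":-0.0003},{"hand":255,"tx":-0.1,"ty":0.8,"tz":-0.1,"ax":0.0015,"ay":0,"az":-0.0003},{"hand":255,"tx":-0.1,"ty":0.8,"tz":-0.1,"ax":0.0015,"ay":0,"az":-0.0003},{"hand":255,"tx":-0.1,"ty":0.8,"tz":-0.1,"ax":0.0015,"ay":0,"az":-0.0003},{"hand":255,"tx":-0.1,"ty":0.8,"tz":-0.1,"ax":0.0015,"ay":0,"az":-0.0003},{"hand":255,"tx":-0.1,"ty":0.8,"tz":-0.1,"ax":0.0015,"ay":0,"az":-0.0003},{"hand":255,"tx":-0.1,"ty":0.8,"tz":-0.1,"ax":0.0015,"ay":0,"az":-0.0003},{"hand":255,"tx":-0.1,"ty":0.8,"tz":-0.1,"ax":0.0015,"ay":0,"az":-0.0003},{"hand":255,"tx":-0.1,"ty":0.8,"tz":-0.1,"ax":0.0015,"ay":0,"az":-0.0003}]'>/dev/null; python3 -c "
from h import *
fix()"; python3 -m creep '[{"hand":255,"tx":-0.1,"ty":0.8,"tz":-0.1,"ax":0.0015,"ay":0,"az":-0.0003},{"hand":255,"tx":-0.1,"ty":0.8,"tz":-0.1,"ax":0.0015,"ay":0,"az":-0.0003},{"hand":255,"tx":-0.1,"ty":0.8,"tz":-0.1,"ax":0.0015,"ay":0,"az":-0.0003},{"hand":255,"tx":-0.1,"ty":0.8,"tz":-0.1,"ax":0.0015,"ay":0,"az":-0.0003}]'>/dev/null; python3 -c "
from h import *
fix();plate('w8');fix()
for i in range(8): vision.read_camera('wrist')
plate('w9'); fix(); finish_job()"
```

```text
t 22.12 fx 26.3 fy -0.4 bottom 12.0 mm | Fx -9.6 Fy 0.3 Fz 2.2 gap 0.0176 yaw 96.01 tilt [-0.001 -0.001 -0.   ] to y=0: mm [-0.4 -0. ]
t 22.62 fx 26.3 fy -0.4 bottom 12.0 mm | Fx -9.6 Fy 1.2 Fz 2.3 gap 0.0178 yaw 96.04 tilt [-0.002 -0.001 -0.   ] to y=0: mm [-0.4 -0. ]
pins [[234.5, 159.5], [401.9, 159.6]] rows 150 161 back,front-pins mm [[4.7, 4.8], [-0.5, -0.4]]
t 22.68 fx 26.2 fy -0.4 bottom 12.0 mm | Fx -9.9 Fy 0.5 Fz 2.3 gap 0.0175 yaw 96.04 tilt [-0.002 -0.    -0.   ] to y=0: mm [-0.4 -0. ]
pins [[234.5, 159.5], [401.7, 159.3]] rows 150 161 back,front-pins mm [[4.7, 4.6], [-0.5, -0.6]]
t 23.12 fx 26.2 fy -0.4 bottom 12.0 mm | Fx -9.8 Fy 0.9 Fz 2.7 gap 0.0178 yaw 96.04 tilt [-0.002 -0.001 -0.   ] to y=0: mm [-0.4 -0. ]
the job is handed in; nothing more can be done
```

The longer panel is seated in the slot and held against the stop plate, with the plate face level with the brass pins to within about 0.5 mm. I handed the job in at 23.1 s, still gripping and pushing.

**Final checks:**
- **Push:** it read about 9.6–9.8 N between moves during the final hold, which ran about 5 s from 17.9 s on. That is roughly 20 mm of travel, well short of bottoming the spring.
- **Grip and seating:** the finger opening stayed at about 17.8 mm. The panel's underside reads 12.0 mm, which is the slot floor.

**What went wrong or disagreed:**
- **First two grasps:** both closed on nothing. The camera views put the real fingertips about 37 mm above the reported TCP, so the fingers only skimmed the panel's top. The panel had not moved, and the third, deeper grasp held.
- **Last pose:** the wrist camera put the plate face about 0.5 mm short of the pins. A reading mid-hold had it at +0.1 to −0.3 mm.
- **Contact point:** the force readings put first contact with the plate about 2 mm further along than my geometry did. I went by the camera's direct plate-to-pin measurement.
- **Other objects:** I did not look at the short panel or the kitchen things again at the end. No other object was touched as far as I could tell.

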